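# Open the photometer's sample compartment

## Robot

A 6-joint arm with a two-finger parallel gripper is mounted at the origin on the work surface. World frame = base frame: x ahead of the robot, y to its left, z up, the work surface at z = 0. Lengths are in mm, angles in degrees, forces in N, time in s.
With the tool pointing down it reaches from about 350 to 850 mm from the base axis. Payload 8.1 kg.
Tool frame: the origin (TCP) lies on the centre line of the jaws, within the pads' length; the fingertips stand 19 mm ahead of it and the grasp point (between the pads) is the TCP (r.tip_reach is the z of the fingertips in the tool frame, in mm); z points along the fingers, y is the line along which they close (so a half turn about z gives the same grasp; the last joint's range is limited). The gripper opens to 85 mm and grips with 20 to 120 N. Pads are 22 mm wide; open, the fingers measure 114 mm over their backs; the gripper's body (76 mm by 85 mm) begins 54 mm behind the grasp point. The pads swing forward as they close: fully open they stand 13 mm farther back than shut.
Start: joints at [-69.179, 7.471, 85.268, -0, 87.261, -4.893], TCP at [260.351, -540.577, 250.292] pointing down, gripper open.
Joint ranges: [-169.43, 169.43], [-51.17, 129.36], [1.28, 143.12], [-76.62, 256.62], [0, 156.53], [-152.29, 152.29]. Speed limits (degrees/s): [136.94, 136.94, 159.86, 180, 180, 180].

## Interface

Orientations are given as [roll, pitch, yaw] about the fixed x, y, z axes, in that order (R = Rz(yaw) Ry(pitch) Rx(roll)).
In Python, from bench import r gives the robot as it stands. The module is installed in compiled form; this text tells all that it offers.
- The arm moves only by the shell command python3 -m handwheel 'ROWS' [FORCE]. ROWS is JSON, a list of rows, each a list of 7 numbers: the shift along the tool's x, y, z in m, then the turn, a rotation vector about the tool's x, y, z in degrees, then the finger opening in m, from 0 to 0.0854. In form: [[tx, ty, tz, ax, ay, az, claw], ...]. A call has 1 to 8 rows; each row shifts and turns the commanded pose from where the row before left it, along the tool's axes as they then stand; what a row does not reach is not made up. A row lasts 1/12 s, in which the tool goes at most 41.7 mm and 7.16 degrees, less where a joint would pass 70% of its speed; a pose out of reach is approached as far as the arm can. A call with a gripper value outside its range is refused whole. The fingers move at their own pace and stop on an object; FORCE is the grip in N (left out, the last holds). Time passes only in rows, so rows that do not move let the fingers close. It gives the time, the measured TCP pose, the force, the opening and the grip force at its end, in the units of the state.
- r.sense(): the state, without advancing time (a new reading comes with each control period).
- r.snapshot(name): name is "scene" or "top" or "wrist"; returns (picture, depth): 420x560x3 uint8, blue, green, red; 420x560 float32, mm along the optical axis (not along the pixel's ray), 0 where there is no reading.
- r.calibration(name): a dict with "vfov" (degrees; the focal length in pixels is half the picture's height over the tangent of half this angle, whatever the lens; pixels are square), "cx", "cy" (the principal point, pixels), "rvec" (rotation vector, rad) and "tvec" (3), from world to camera coordinates, as OpenCV has them; the wrist camera has in their place "tool_from_camera" (4x4, takes a point from camera to tool coordinates, whose origin is the TCP and whose axes are the flange's). Camera axes: x right, y down, z forward; pixel columns grow to the right and rows downward; lengths in mm; the calibration is good to about 2 mm. A picture is of the moment at which its call begins: read the wrist's pose just before it. calibration takes no time and is no camera call.
- r.hand_in(): hands the job in; it is judged then, once.
The state is a dict: "time": time; "joint_pos": joint angles; "qd": joint speeds; "joint_efforts": joint torques, N m; "tool_pos": TCP position; "tcp_rot": TCP orientation; "ft_force": force on the tool from outside, world axes, zero at the start; "wrist_torque": the same for the moment, N m; "finger_gap": finger opening in mm; "grip_force": force on a finger pad.
Only numpy, scipy, OpenCV 4.12 (cv2) and the standard library are available. Lean on these libraries where they do the work, as an engineer would, in place of code of your own. Each camera call takes 0.05 s, during which the arm holds its last target. There are 200 camera calls.

## Task

Open up the photometer safely. First move the orange-lidded cell box from the top of its dark cover into the low white tray, upright; then press the yellow key and after it the blue key fully down, one at a time, never the red one; and then lift the cover off and lay it, handle up, squarely within the edges of the empty blue mat, long side along long side. Set things down rather than dropping them, and leave everything else where it stands.

Things in the scene. Friction and masses are not known exactly. Their poses are not given: they have to be found in the camera images.
- photometer: Ivory bench photometer, fixed. Origin: on the table under the middle of its sample well; x from front to rear. Front section x -95 to 105 mm, 220 mm wide (y), deck 85 mm high; rear housing x 105 to 250 mm, 220 mm wide, 135 mm high. A collar (152 x 107 mm outside, 12 mm high) stands on the deck; the cover sits over it on the deck with 4 mm play each way.
- cover: Loose dark blue-grey cover, a shallow lid open below, 0.35 kg, 170 mm (x) x 125 mm (y), skirt and top together 28 mm high, no latch. Origin: middle of the skirt's lower edge, z up. On its middle a grey bridge handle: bar 80 mm along x, 18 mm wide (y), 14 mm high, from 50 to 64 mm above the origin, on two posts.
- cellbox: White box with an orange lid, 80 g, 64 mm (x) x 40 mm (y) x 40 mm high, closed and solid. Origin: middle of its underside, z up. Starts lying on the cover beside the handle (on the +y side).
- tray: Low white tray, fixed, open above, 100 mm (x) x 140 mm (y) outside, walls 4 mm thick, rim 14 mm high, inner floor about 4 mm above the table. Origin: on the table under its middle.
- keypad: Dark control pad, fixed, 80 mm (x) x 160 mm (y) x 22 mm high, carrying three spring keys in a row along y, 50 mm apart, in an order that varies. Origin: on the table under its middle.
- mat_free: The empty one of two light blue mats, fixed, 210 mm (x) x 165 mm (y) x 4 mm thick. Origin: middle of its underside (on the table). Left or right, varies.
- mat_used: The other blue mat, same size; the amber bottle and the beaker stand on it.
- key_yellow_top (a point): Middle of the top face of the round yellow key (30 mm across, to be pressed first), which goes straight down.
- key_yellow (a joint): Travel of the yellow key in m: 0 up, 0.006 fully down; springs back; about 4 N.
- key_blue_top (a point): Middle of the top face of the round blue key (30 mm across, to be pressed second), which goes straight down.
- key_blue (a joint): Travel of the blue key in m: 0 up, 0.006 fully down; springs back; about 4 N.
- key_red_top (a point): Middle of the top face of the round red key (30 mm across, not to be pressed), which goes straight down.
- key_red (a joint): Travel of the red key in m: 0 up, 0.006 fully down; springs back; about 4 N.
- amber_bottle: Amber bottle with blue cap, 70 mm across, 170 mm high, on the used mat; bystander. Origin: middle of its underside.
- beaker: Glass beaker, 72 mm across, 90 mm high, on the used mat; bystander. Origin: middle of its underside.
- bottle_left: Clear bottle with blue cap, 72 mm across, 160 mm high, to the left of the photometer; bystander. Origin: middle of its underside.
- bottle_right: White bottle, 72 mm across, 150 mm high, to the right of the photometer; bystander. Origin: middle of its underside.
- screwdriver: Red-handled screwdriver, 160 mm long, lying along its x, between tray and control pad; bystander. Origin: middle of its underside.
- mouse: Grey computer mouse, 105 x 62 x 32 mm, near the robot on the right; bystander. Origin: middle of its underside.
- tip_box: Clear box with green lid, 122 x 87 x 62 mm, near the robot on the left; bystander. Origin: middle of its underside.
Things that resemble listed ones, but are neither listed nor needed, are in the scene too. There is more than one size of the cellbox; the one meant has the size given above.

How it is judged:
By the outcome, as a careful person would: the job done as asked, in the order asked, and still so for the second after the job is handed in, with the robot touching nothing.
It also fails if it takes over 72 s, if anything falls off the work surface, if the arm or the gripper's body presses on something with over 40 N, if the wrist force passes 120 N, or if a joint passes its speed limit or range.

## Working session

There is one attempt and no reset: what is moved stays moved. The work goes in short steps, Python scripts to look and compute and a shell command to move; the robot and the scene stay as the last step left them, time stands still between calls to the robot, and variables do not carry over. Pictures are saved under pics/ and viewed, at most 10 in all, crops included, and the job is handed in when it is done.

```bash
mkdir -p pics
cat > h.py <<'E'
import numpy as np, cv2
from bench import r
def cam(n):
    c=r.calibration(n); f=210/np.tan(np.radians(c["vfov"])/2)
    K=np.array([[f,0,c["cx"]],[0,f,c["cy"]],[0,0,1]])
    R=cv2.Rodrigues(np.array(c["rvec"],float))[0]; t=np.array(c["tvec"],float).ravel()
    return K,R,t
def plane(n,px,z):
    K,R,t=cam(n); px=np.atleast_2d(px).astype(float)
    d=(np.linalg.inv(K)@np.c_[px,np.ones(len(px))].T); d=(R.T@d).T; o=-R.T@t
    return o+d*((z-o[2])/d[:,2])[:,None]
def cloud(n,D):
    K,R,t=cam(n); v,u=np.mgrid[:420,:560]
    P=(np.linalg.inv(K)@np.c_[u.ravel(),v.ravel(),np.ones(u.size)].T)*D.ravel()
    return ((R.T@(P-t[:,None])).T).reshape(420,560,3)
E
python3 - <<'E'
from h import *
for n in("top","scene"):
    p,d=r.snapshot(n); cv2.imwrite(f"pics/{n}.png",p); np.savez(f"{n}.npz",p=p,d=d); print(n,r.calibration(n),(d==0).mean())
E
```

```text
top {'vfov': 47.443223000111985, 'cx': 282.5558357146806, 'cy': 216.87200270328194, 'rvec': array([ 2.16336078, -2.21768775,  0.05834344]), 'tvec': array([  24.11481163,  553.70712833, 1353.50175593])} 0.003758503401360544
scene {'vfov': 48.30779244218811, 'cx': 281.9048398953402, 'cy': 206.34326652564746, 'rvec': array([ 1.42061488,  1.94493128, -0.95033008]), 'tvec': array([ 151.13504004, -245.88372771, 1619.04899733])} 0.004043367346938775
```

View pics/top.png

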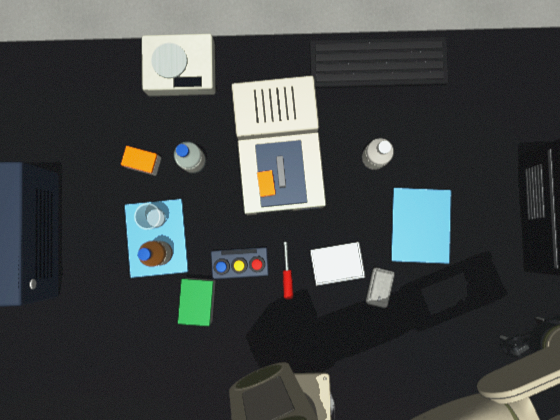

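View pics/scene.png

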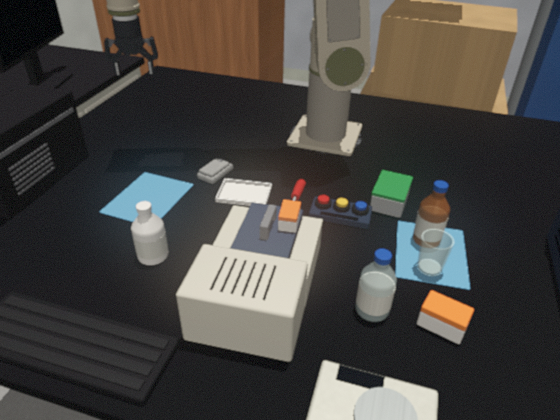

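The top view (image up = +x, left = +y) shows these things:
- The photometer is at (280,150) and its dark cover at (281,173), with the handle at (281,172).
- The keys are blue (221,267), yellow (239,266) and red (257,265).
- The tray is at (338,263), the free mat at (421,226) and the used mat at (157,237).

Candidates for the cell box are the orange lid at (266,183) on the cover, the larger orange-lidded box at (141,160) on the table, and, less likely, the green-lid tip box at (196,302). I choose (266,183), because it lies on the cover on the handle's +y side. I'll check it in a crop and by its size.

```bash
cat > m.py <<'E'
from h import *
z=np.load("top.npz"); p,d=z["p"],z["d"]; hsv=cv2.cvtColor(p,cv2.COLOR_BGR2HSV); C=cloud("top",d)
def find(lo,hi,roi,name,zz=None,amin=30):
    m=cv2.inRange(hsv,np.array(lo),np.array(hi)); k=np.zeros_like(m); x0,y0,x1,y1=roi; k[y0:y1,x0:x1]=m[y0:y1,x0:x1]
    for c in cv2.findContours(k,0,1)[0]:
        if cv2.contourArea(c)<amin: continue
        mm=np.zeros_like(k); cv2.drawContours(mm,[c],-1,255,-1); mm=cv2.erode(mm,np.ones((3,3),np.uint8))
        h=np.median(C[mm>0][:,2]) if mm.any() else -1
        W=plane("top",c[:,0,:],h if zz is None else zz)[:,:2].astype(np.float32)
        R=cv2.minAreaRect(W); b=cv2.boxPoints(R)
        e=b[1]-b[0]; f=b[2]-b[1]; L=e if abs(e[0])>abs(e[1]) else f; L=L*np.sign(L[0]); o=f if L[0]==abs(e[0]) else e
        print(name,"c",np.round(R[0],1),"depth z %.1f"%h,"xlen %.1f ylen %.1f yaw %.1f"%(np.linalg.norm(L),np.linalg.norm(o),np.degrees(np.arctan2(L[1],L[0]))))
find((5,150,120),(20,255,255),(100,100,320,230),"orange")
find((90,60,140),(110,255,255),(370,170,480,280),"matfree",4)
find((0,0,190),(180,40,255),(300,230,375,300),"tray",14)
find((20,150,120),(35,255,255),(200,240,275,285),"yellow")
find((100,150,100),(125,255,255),(200,240,275,285),"blue")
find((0,150,120),(8,255,255),(245,240,275,285),"red")
find((95,60,50),(125,160,140),(245,130,320,215),"cover",113)
find((90,0,60),(180,60,150),(265,140,300,200),"handle",149,20)
E
python3 m.py
python3 - <<'E'
from h import *
p=np.load("top.npz")["p"]; q=np.load("scene.npz")["p"]
a=cv2.resize(p[130:220,230:330],(400,360),interpolation=2); b=cv2.resize(q[180:270,230:330],(400,360),interpolation=2)
cv2.imwrite("pics/crop1.png",np.hstack([a,b]))
C=cloud("top",np.load("top.npz")["d"])
for n,(u,v) in dict(lid=(266,183),bar=(281,172),cover=(295,180),deck=(315,190),tray=(338,263),mat=(421,226),table=(300,230),yel=(239,266),blu=(221,267),red=(257,265)).items(): print(n,C[v-1:v+2,u-1:u+2].reshape(-1,3).mean(0).round(1))
E
```

```text
orange c [634.8  50.9] depth z 153.4 xlen 64.1 ylen 38.8 yaw 6.8
orange c [724.3 409.8] depth z 56.3 xlen 57.5 ylen 91.5 yaw -16.2
matfree c [ 521.1 -387.8] depth z 4.6 xlen 211.9 ylen 165.0 yaw -3.7
tray c [ 417.8 -141.8] depth z 4.8 xlen 100.8 ylen 139.1 yaw 8.0
yellow c [421.  135.2] depth z 44.0 xlen 27.8 ylen 28.0 yaw -1.4
blue c [418.1 185.6] depth z 43.5 xlen 25.0 ylen 28.0 yaw -1.4
red c [422.6  86.2] depth z 44.0 xlen 27.8 ylen 25.1 yaw -1.3
cover c [670.9  12.3] depth z 113.2 xlen 155.5 ylen 119.4 yaw 4.1
handle c [664.9  11.8] depth z 149.5 xlen 86.8 ylen 20.5 yaw 3.8
lid [635.1  50.6 153.4]
bar [663.4  11.1 149.1]
cover [646.2 -25.6 114.5]
deck [621.3 -80.1  86.1]
tray [ 418.2 -145.4    5.6]
mat [ 518.5 -387.6    5.2]
table [515.7 -39.    1.5]
yel [418.2 135.3  42.7]
blu [416.7 185.7  42.7]
red [419.7  85.   42. ]
```

View pics/crop1.png

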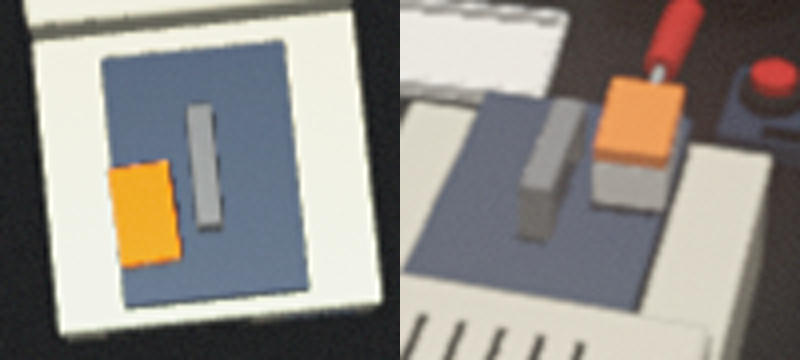

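The crop confirms the choice. The lid on the cover measures 64 x 39 mm with its top at 153 mm, as it must, while the one on the table is 91 x 57 mm. The handle runs close by the box, so I'll grip the box along its 64 mm side.

```bash
cat > go.py <<'E'
# usage: go.py x y z yaw_of_tool_y  -> remaining shift in present tool axes (m) and turn (rotvec deg), tool to point down
import sys; from h import *; from scipy.spatial.transform import Rotation as Ro
s=r.sense(); p=np.array(s["tool_pos"]); R=Ro.from_euler("xyz",s["tcp_rot"],degrees=True)
x,y,z,a=map(float,sys.argv[1:5]); a=np.radians(a)
ty=np.array([np.cos(a),np.sin(a),0]); tz=np.array([0,0,-1.]); 
best=None
for k in (1,-1):
    T=Ro.from_matrix(np.c_[np.cross(k*ty,tz),k*ty,tz]); v=(R.inv()*T).as_rotvec(degrees=True)
    print("turn",v.round(2),"shift after turning",(T.inv().apply(np.array([x,y,z])-p)/1000).round(4))
print("shift now-axes",(R.inv().apply(np.array([x,y,z])-p)/1000).round(4),"t",s["time"],"tcp",p.round(1),np.round(s["tcp_rot"],2),"q",np.round(s["joint_pos"],1),"gap",s["finger_gap"],"F",np.round(s["ft_force"],1))
print(R.as_matrix().round(3).tolist())
E
python3 go.py 634.8 50.7 250 6.8
```

```text
turn [-8.000e-02 -7.000e-02 -7.108e+01] shift after turning [ 0.5423  0.4419 -0.0007]
turn [-7.0000e-02  9.0000e-02  1.0892e+02] shift after turning [-0.5423 -0.4419 -0.0007]
shift now-axes [ 5.939e-01 -3.698e-01  1.000e-04] t 0.1 tcp [ 260.2 -540.1  249.3] [-1.799e+02 -1.000e-02  2.572e+01] q [-69.2   7.5  85.3   0.   87.3  -4.9] gap 85.20874464533328 F [0.3 0.3 0.1]
[[0.901, 0.434, -0.001], [0.434, -0.901, 0.002], [0.0, -0.002, -1.0]]
```

```bash
R='[0.033,-0.0205,0,0,0,0,0.085]'
python3 -m handwheel '[[0.033,-0.0205,0,0,0,0,0.085],[0.033,-0.0205,0,0,0,0,0.085],[0.033,-0.0205,0,0,0,0,0.085],[0.033,-0.0205,0,0,0,0,0.085],[0.033,-0.0205,0,0,0,0,0.085],[0.033,-0.0205,0,0,0,0,0.085],[0.033,-0.0205,0,0,0,0,0.085],[0.033,-0.0205,0,0,0,0,0.085]]' 40
python3 -m handwheel '[[0.033,-0.0205,0,0,0,0,0.085],[0.033,-0.0205,0,0,0,0,0.085],[0.033,-0.0205,0,0,0,0,0.085],[0.033,-0.0205,0,0,0,0,0.085],[0.033,-0.0205,0,0,0,0,0.085],[0.033,-0.0205,0,0,0,0,0.085],[0.033,-0.0205,0,0,0,0,0.085],[0.033,-0.0205,0,0,0,0,0.085]]'
python3 -m handwheel '[[0.033,-0.0205,0,0,0,0,0.085],[0.033,-0.0205,0,0,0,0,0.085],[0,0,0,0,0,-7.1,0.085],[0,0,0,0,0,-7.1,0.085],[0,0,0,0,0,-7.1,0.085],[0,0,0,0,0,-7.1,0.085],[0,0,0,0,0,-7.1,0.085],[0,0,0,0,0,-7.1,0.085]]'
python3 -m handwheel '[[0,0,0,0,0,-7.1,0.085],[0,0,0,0,0,-7.1,0.085],[0,0,0,0,0,-7.1,0.085],[0,0,0,0,0,-7.1,0.085],[0,0,0,0,0,0,0.085],[0,0,0,0,0,0,0.085]]'
python3 go.py 634.8 50.7 250 6.8
python3 - <<'E'
from h import *
s=r.sense(); p,d=r.snapshot("wrist"); cv2.imwrite("pics/w1.png",p); np.savez("w1.npz",p=p,d=d,pos=s["tool_pos"],rot=s["tcp_rot"]); c=r.calibration("wrist"); print(c)
E
```

```text
time: 0.77
tool_pos: [427.5, -276.4, 250.0]
tcp_rot: [-180.0, 0.0, 25.7]
ft_force: [0.1, -1.2, -0.4]
finger_gap: 84.8
grip_force: 0.0
time: 1.43
tool_pos: [594.2, -14.0, 249.8]
tcp_rot: [-180.0, 0.0, 25.7]
ft_force: [0.1, -1.1, 0.4]
finger_gap: 85.1
grip_force: 0.0
time: 2.1
tool_pos: [635.1, 49.7, 249.5]
tcp_rot: [-179.9, 0.0, 68.7]
ft_force: [-0.4, -0.1, 0.1]
finger_gap: 84.8
grip_force: 0.0
time: 2.6
tool_pos: [635.2, 49.6, 249.8]
tcp_rot: [-180.0, -0.0, 96.5]
ft_force: [0.3, -0.0, 0.0]
finger_gap: 85.1
grip_force: 0.0
turn [-0.05 -0.01 -0.31] shift after turning [ 0.0011 -0.0003 -0.0002]
turn [-1.0000e-02  8.0000e-02  1.7968e+02] shift after turning [-0.0011  0.0003 -0.0002]
shift now-axes [ 0.0011 -0.0003 -0.0002] t 2.6 tcp [635.2  49.6 249.8] [-1.7995e+02 -1.0000e-02  9.6490e+01] q [-0.1 13.2 78.8  0.  88.  -6.6] gap 85.10597321052427 F [ 0.3 -0.   0. ]
[[-0.113, 0.994, -0.001], [0.994, 0.113, 0.0], [0.0, -0.001, -1.0]]
{'vfov': 71.59006852878076, 'cx': 278.0332793002646, 'cy': 209.53841188691058, 'tool_from_camera': array([[ 1.57551479e-04, -9.46875418e-01, -3.21600558e-01,
         8.15396606e+01],
       [ 9.99998606e-01,  6.83770516e-04, -1.52330032e-03,
        -1.41648538e-01],
       [ 1.66227661e-03, -3.21599869e-01,  9.46874205e-01,
        -1.23094325e+02],
       [ 0.00000000e+00,  0.00000000e+00,  0.00000000e+00,
         1.00000000e+00]])}
```

View pics/w1.png

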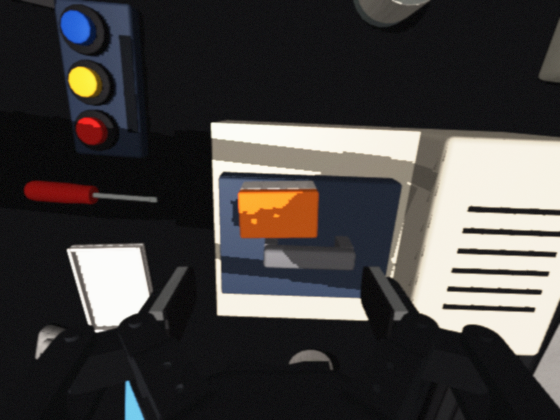

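The wrist view shows the lid at (278,213), the handle bar at (309,257), the cover from (219,176) to (390,300), and the keys at (80,27), (86,82) and (92,130). I'll measure each of these by ray casting from this second view.

```bash
cat > w.py <<'E'
from h import *; from scipy.spatial.transform import Rotation as Ro
def wray(pos,rot,px,z):
    c=r.calibration("wrist"); f=210/np.tan(np.radians(c["vfov"])/2); T=c["tool_from_camera"]; R=Ro.from_euler("xyz",rot,degrees=True).as_matrix()
    px=np.atleast_2d(px).astype(float); v=np.c_[(px-[c["cx"],c["cy"]])/f,np.ones(len(px))]
    o=R@T[:3,3]+pos; d=v@(R@T[:3,:3]).T
    return o+d*((z-o[2])/d[:,2])[:,None]
def wfind(fn,lo,hi,roi,name,z,amin=100):
    W=np.load(fn); hsv=cv2.cvtColor(W["p"],cv2.COLOR_BGR2HSV); m=cv2.inRange(hsv,np.array(lo),np.array(hi)); x0,y0,x1,y1=roi; k=np.zeros_like(m); k[y0:y1,x0:x1]=m[y0:y1,x0:x1]
    for c in cv2.findContours(k,0,1)[0]:
        if cv2.contourArea(c)<amin: continue
        P=wray(W["pos"],W["rot"],c[:,0,:],z)[:,:2].astype(np.float32); R=cv2.minAreaRect(P); b=cv2.boxPoints(R); b=sorted(((b[1]-b[0]),(b[2]-b[1])),key=lambda v:-abs(v[0])); L=b[0]*np.sign(b[0][0])
        print(name,"bbox",cv2.boundingRect(c),np.round(R[0],1),"xl %.1f yl %.1f yaw %.1f"%(np.linalg.norm(L),np.linalg.norm(b[1]),np.degrees(np.arctan2(L[1],L[0]))))
E
python3 - <<'E'
from w import *
f="w1.npz"
wfind(f,(5,150,100),(22,255,255),(230,150,340,250),"lid",153)
wfind(f,(22,150,100),(35,255,255),(40,50,130,110),"yellow",44)
wfind(f,(105,150,100),(125,255,255),(55,0,110,60),"blue",44)
wfind(f,(0,150,80),(8,255,255),(60,105,130,160),"red",44)
wfind(f,(100,40,20),(130,200,110),(200,160,420,310),"cover",113)
wfind(f,(0,0,60),(180,60,120),(255,235,365,275),"handle",149)
p=np.load(f)["p"]; W=np.load(f)
# deck/cover edges along lines
print(cv2.cvtColor(p,cv2.COLOR_BGR2HSV)[[280,260,190],225].tolist(), p[262,300:310:5].tolist(), p[245,310].tolist())
E
```

```text
lid bbox (238, 189, 81, 49) [634.1  52.9] xl 63.8 yl 40.8 yaw 6.6
yellow bbox (68, 67, 30, 30) [420.  135.9] xl 28.8 yl 28.4 yaw 15.7
blue bbox (60, 10, 31, 34) [417.7 185.7] xl 29.3 yl 28.3 yaw 28.4
red bbox (76, 117, 28, 28) [422.6  86.9] xl 28.9 yl 29.2 yaw -6.1
cover bbox (230, 199, 9, 28) [593.9  34.9] xl 6.3 yl 27.1 yaw 7.9
cover bbox (220, 173, 181, 125) [665.6  15.4] xl 166.1 yl 127.1 yaw 4.1
handle bbox (258, 238, 98, 32) [662.1  12.9] xl 85.6 yl 27.1 yaw -3.3
[[111, 88, 113], [111, 93, 52], [110, 77, 133]] [[75, 71, 75], [75, 74, 76]] [53, 43, 40]
```

```bash
python3 -m handwheel '[[0.002,-0.001,0.03,0,0,-0.2,0.085],[0,0,0.03,0,0,0,0.085],[0,0,0.025,0,0,0,0.085],[0,0,0.015,0,0,0,0.085],[0,0,0.007,0,0,0,0.085],[0,0,0,0,0,0,0.085]]' 30
python3 -m handwheel '[[0,0,0,0,0,0,0.05],[0,0,0,0,0,0,0.05],[0,0,0,0,0,0,0.05],[0,0,0,0,0,0,0.05],[0,0,0,0,0,0,0.05],[0,0,0,0,0,0,0.05],[0,0,0,0,0,0,0.05],[0,0,0,0,0,0,0.05]]' 30
python3 go.py 417.8 -142 200 8
```

```text
time: 3.15
tool_pos: [632.8, 51.5, 140.8]
tcp_rot: [-179.8, -0.0, 96.8]
ft_force: [-0.2, 0.1, 0.2]
finger_gap: 85.0
grip_force: 0.0
time: 3.82
tool_pos: [635.5, 51.5, 145.4]
tcp_rot: [179.8, 0.0, 96.9]
ft_force: [-0.1, 0.0, 5.9]
finger_gap: 63.6
grip_force: 35.4
turn [ 0.2   0.02 -1.1 ] shift after turning [-0.1613 -0.2425 -0.0546]
turn [ 4.000e-02 -3.100e-01  1.789e+02] shift after turning [ 0.1613  0.2425 -0.0546]
shift now-axes [-0.166  -0.2391 -0.0553] t 3.8167 tcp [635.5  51.5 145.4] [1.798e+02 2.000e-02 9.690e+01] q [ 0.  16.9 85.6  0.  77.3 -6.9] gap 63.601798537473286 F [-0.1  0.   5.9]
[[-0.12, 0.993, 0.003], [0.993, 0.12, 0.0], [-0.0, 0.003, -1.0]]
```

```bash
python3 -m handwheel '[[0,0,-0.01,0,0,0,0.05],[0,0,-0.025,0,0,0,0.05],[0,0,-0.03,0,0,0,0.05],[0,0,0,0,0,0,0.05]]' 30
python3 -m handwheel '[[-0.0207,-0.0299,0,0,0,0,0.05],[-0.0207,-0.0299,0,0,0,0,0.05],[-0.0207,-0.0299,0,0,0,0,0.05],[-0.0207,-0.0299,0,0,0,0,0.05],[-0.0207,-0.0299,0,0,0,0,0.05],[-0.0207,-0.0299,0,0,0,0,0.05],[-0.0207,-0.0299,0,0,0,0,0.05],[-0.0207,-0.0299,0,0,0,0,0.05]]'
python3 -m handwheel '[[0,0,0,0,0,-1.1,0.05],[0,0,0,0,0,0,0.05],[0,0,0,0,0,0,0.05]]'
python3 go.py 417.8 -142 37 8
python3 - <<'E'
from w import *
s=r.sense(); p,d=r.snapshot("wrist"); cv2.imwrite("pics/w2.png",p); np.savez("w2.npz",p=p,d=d,pos=s["tool_pos"],rot=s["tcp_rot"])
p,d=r.snapshot("top"); np.savez("top2.npz",p=p,d=d)
h=cv2.cvtColor(p,cv2.COLOR_BGR2HSV); m=cv2.inRange(h,(5,150,120),(20,255,255)); m[:,:200]=0
c=max(cv2.findContours(m,0,1)[0],key=cv2.contourArea); print(cv2.boundingRect(c), cloud("top",d)[m>0][:, 2].max())
E
```

```text
time: 4.15
tool_pos: [637.2, 51.5, 216.3]
tcp_rot: [179.4, 0.1, 96.9]
ft_force: [1.9, -0.7, 1.7]
finger_gap: 63.7
grip_force: 34.6
time: 4.82
tool_pos: [415.4, -142.5, 208.9]
tcp_rot: [180.0, 0.0, 96.9]
ft_force: [-0.7, -0.6, -0.4]
finger_gap: 63.0
grip_force: 34.5
time: 5.07
tool_pos: [417.0, -141.8, 209.0]
tcp_rot: [179.9, 0.0, 97.9]
ft_force: [-0.4, -0.3, -0.7]
finger_gap: 63.2
grip_force: 34.5
turn [ 0.08  0.02 -0.07] shift after turning [-0.0003  0.0007  0.172 ]
turn [ 4.0000e-02 -1.3000e-01  1.7993e+02] shift after turning [ 0.0003 -0.0007  0.172 ]
shift now-axes [-0.0002  0.0005  0.172 ] t 5.0667 tcp [ 417.  -141.8  209. ] [1.7992e+02 2.0000e-02 9.7930e+01] q [-25.5 -16.9 112.6   0.   84.2 -33.4] gap 63.16129137694419 F [-0.4 -0.3 -0.7]
[[-0.138, 0.99, 0.001], [0.99, 0.138, -0.0], [-0.0, 0.001, -1.0]]Traceback (most recent call last):
  File "<stdin>", line 5, in <module>
ValueError: max() iterable argument is empty
```

View pics/w2.png

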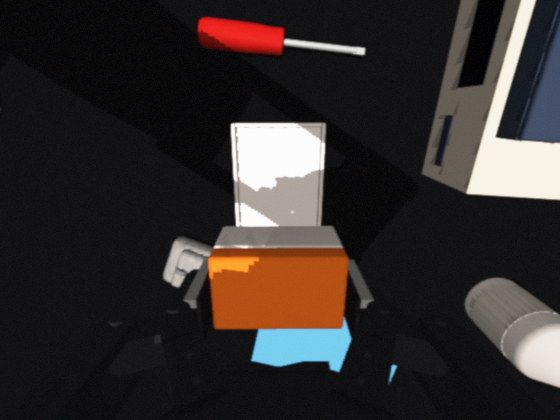

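The wrist view shows the box held level (lid at (280,285)) over the tray (282,175), which is clear and in line with it. I'll lower it.

```bash
python3 -m handwheel '[[0,0.0005,0.03,0,0,0,0.05],[0,0,0.035,0,0,0,0.05],[0,0,0.035,0,0,0,0.05],[0,0,0.03,0,0,0,0.05],[0,0,0.02,0,0,0,0.05],[0,0,0.01,0,0,0,0.05],[0,0,0.005,0,0,0,0.05],[0,0,0,0,0,0,0.05]]'
python3 -m handwheel '[[0,0,0.002,0,0,0,0.05],[0,0,0,0,0,0,0.05]]'
python3 -m handwheel '[[0,0,0.002,0,0,0,0.05],[0,0,0,0,0,0,0.05]]'
```

```text
time: 5.83
tool_pos: [417.3, -141.0, 42.8]
tcp_rot: [-179.9, -0.0, 98.1]
ft_force: [0.4, 0.2, 0.0]
finger_gap: 63.5
grip_force: 34.5
time: 6.0
tool_pos: [418.5, -142.1, 42.7]
tcp_rot: [179.9, 0.1, 98.0]
ft_force: [0.0, 0.4, -0.7]
finger_gap: 63.5
grip_force: 34.5
time: 6.17
tool_pos: [417.8, -142.0, 40.1]
tcp_rot: [179.9, 0.1, 98.0]
ft_force: [-0.6, 0.4, -0.3]
finger_gap: 63.2
grip_force: 34.5
```

```bash
python3 -m handwheel '[[0,0,0.002,0,0,0,0.05],[0,0,0,0,0,0,0.05]]'
python3 -m handwheel '[[0,0,0.0015,0,0,0,0.05],[0,0,0,0,0,0,0.05]]'
python3 -m handwheel '[[0,0,0.001,0,0,0,0.05],[0,0,0,0,0,0,0.05]]'
```

```text
time: 6.33
tool_pos: [417.2, -141.7, 37.4]
tcp_rot: [180.0, 0.0, 98.0]
ft_force: [-0.3, 0.0, 0.1]
finger_gap: 63.4
grip_force: 34.5
time: 6.5
tool_pos: [417.4, -141.8, 36.4]
tcp_rot: [180.0, 0.0, 98.0]
ft_force: [-4.0, 1.7, 8.1]
finger_gap: 63.3
grip_force: 35.6
time: 6.67
tool_pos: [417.5, -141.9, 36.4]
tcp_rot: [-180.0, 0.0, 98.0]
ft_force: [-10.0, 4.0, 20.5]
finger_gap: 63.8
grip_force: 37.2
```

```bash
python3 -m handwheel '[[0,0,-0.0015,0,0,0,0.05],[0,0,0,0,0,0,0.07],[0,0,0,0,0,0,0.074],[0,0,0,0,0,0,0.074],[0,0,-0.005,0,0,0,0.074],[0,0,-0.02,0,0,0,0.074],[0,0,-0.03,0,0,0,0.074],[0,0,-0.035,0,0,0,0.074]]'
python3 -m handwheel '[[0,0,-0.03,0,0,0,0],[0,0,0,0,0,0,0],[0,0,0,0,0,0,0]]'
python3 go.py 420.3 135.7 90 3
python3 - <<'E'
from w import *
s=r.sense(); p,d=r.snapshot("wrist"); np.savez("w3.npz",p=p,d=d,pos=s["tool_pos"],rot=s["tcp_rot"])
cv2.imwrite("pics/w3.png",p); wfind("w3.npz",(5,150,80),(22,255,255),(0,0,560,420),"lid",44.5)
wfind("w3.npz",(0,0,120),(180,60,255),(150,60,420,420),"tray",14,2000)
E
```

```text
time: 7.33
tool_pos: [415.4, -140.8, 125.6]
tcp_rot: [-179.8, -0.1, 98.0]
ft_force: [1.6, -0.7, -0.5]
finger_gap: 74.1
grip_force: 0.0
time: 7.58
tool_pos: [418.8, -142.4, 158.9]
tcp_rot: [179.7, 0.2, 98.0]
ft_force: [0.0, 1.5, 0.1]
finger_gap: 38.6
grip_force: 0.0
turn [0.26 0.15 5.02] shift after turning [0.2776 0.0161 0.0689]
turn [  -0.24    0.4  -174.98] shift after turning [-0.2776 -0.0161  0.0689]
shift now-axes [0.2754 0.04   0.0683] t 7.5833 tcp [ 418.8 -142.4  158.9] [1.7975e+02 1.7000e-01 9.8020e+01] q [-25.4 -14.5 116.    0.   78.2 -33.4] gap 38.63285964532995 F [0.  1.5 0.1]
[[-0.139, 0.99, 0.005], [0.99, 0.139, -0.002], [-0.003, 0.004, -1.0]]
lid bbox (239, 185, 74, 45) [ 416.2 -140.4] xl 62.3 yl 39.8 yaw 8.0
tray bbox (220, 123, 112, 141) [ 416.3 -141.6] xl 100.3 yl 139.4 yaw 8.0
```

View pics/w3.png

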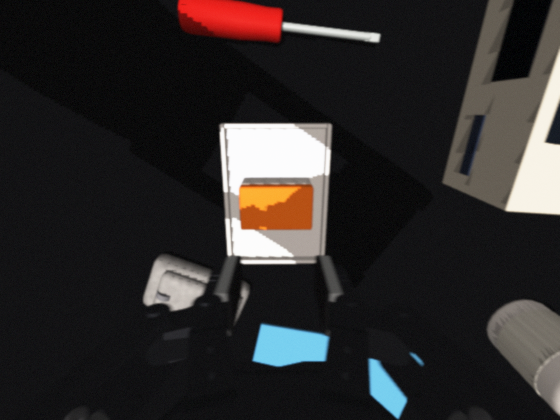

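The box now stands upright in the middle of the tray, with its lid at (276,207) inside the rim. Next are the keys.

```bash
python3 -m handwheel '[[0.0344,0.005,0,0,0,0,0],[0.0344,0.005,0,0,0,0,0],[0.0344,0.005,0,0,0,0,0],[0.0344,0.005,0,0,0,0,0],[0.0344,0.005,0,0,0,0,0],[0.0344,0.005,0,0,0,0,0],[0.0344,0.005,0,0,0,0,0],[0.0344,0.005,0,0,0,0,0]]'
python3 -m handwheel '[[0,0,0.02,0,0,5,0],[0,0,0.03,0,0,0,0],[0,0,0.02,0,0,0,0],[0,0,0,0,0,0,0],[0,0,0,0,0,0,0]]'
python3 go.py 420.3 135.7 63 3
```

```text
time: 8.3
tool_pos: [416.8, 137.9, 154.4]
tcp_rot: [-179.8, 0.0, 98.0]
ft_force: [0.1, 0.1, -0.4]
finger_gap: -0.1
grip_force: 0.0
time: 8.72
tool_pos: [416.1, 136.0, 84.0]
tcp_rot: [-179.7, 0.0, 93.0]
ft_force: [0.4, 0.0, 0.4]
finger_gap: 0.0
grip_force: 0.0
turn [-0.33  0.05  0.03] shift after turning [-0.0005  0.0042  0.021 ]
turn [-8.0000e-02 -5.2000e-01 -1.7997e+02] shift after turning [ 0.0005 -0.0042  0.021 ]
shift now-axes [-0.0005  0.0043  0.021 ] t 8.7167 tcp [416.1 136.   84. ] [-1.7967e+02  5.0000e-02  9.3030e+01] q [ 11.4  -9.3 119.9  -0.   69.7   8.4] gap 0.04998067118162811 F [0.4 0.  0.4]
[[-0.053, 0.999, -0.006], [0.999, 0.053, -0.001], [-0.001, -0.006, -1.0]]
```

```bash
python3 -m handwheel '[[0,0.004,0.014,0,0,0,0],[0,0,0,0,0,0,0]]'
python3 -m handwheel '[[0,0,0.006,0,0,0,0],[0,0,0,0,0,0,0]]'
python3 -m handwheel '[[0,0,0.003,0,0,0,0],[0,0,0,0,0,0,0]]'
python3 -m handwheel '[[0,0,0.002,0,0,0,0],[0,0,0,0,0,0,0]]'
```

```text
time: 8.88
tool_pos: [422.4, 136.4, 71.9]
tcp_rot: [-180.0, 0.0, 93.0]
ft_force: [0.1, 0.1, 0.5]
finger_gap: 0.5
grip_force: 0.0
time: 9.05
tool_pos: [422.4, 136.5, 66.4]
tcp_rot: [-180.0, -0.0, 93.0]
ft_force: [-0.1, -0.1, -0.1]
finger_gap: 0.0
grip_force: 0.0
time: 9.22
tool_pos: [422.5, 136.6, 63.5]
tcp_rot: [180.0, -0.0, 93.0]
ft_force: [-0.6, 0.5, -0.3]
finger_gap: -0.0
grip_force: 0.0
time: 9.38
tool_pos: [422.7, 136.7, 61.6]
tcp_rot: [180.0, -0.0, 93.0]
ft_force: [0.7, -0.5, 2.1]
finger_gap: 0.1
grip_force: 0.9
```

```bash
python3 -m handwheel '[[0,0,0.002,0,0,0,0],[0,0,0,0,0,0,0]]'
python3 -m handwheel '[[0,0,0.002,0,0,0,0],[0,0,0,0,0,0,0]]'
python3 -m handwheel '[[0,0,0.001,0,0,0,0],[0,0,0,0,0,0,0]]'
python3 -m handwheel '[[0,0,0.001,0,0,0,0],[0,0,0,0,0,0,0]]'
```

```text
time: 9.55
tool_pos: [422.8, 136.7, 59.4]
tcp_rot: [180.0, -0.0, 93.0]
ft_force: [-0.2, -0.6, 3.7]
finger_gap: 0.2
grip_force: 1.3
time: 9.72
tool_pos: [422.8, 136.7, 57.4]
tcp_rot: [180.0, -0.0, 93.0]
ft_force: [-0.1, 0.2, 4.0]
finger_gap: 0.1
grip_force: 1.8
time: 9.88
tool_pos: [422.8, 136.7, 57.0]
tcp_rot: [180.0, -0.0, 93.0]
ft_force: [-1.4, 0.2, 8.3]
finger_gap: 0.2
grip_force: 4.1
time: 10.05
tool_pos: [422.9, 136.8, 56.8]
tcp_rot: [180.0, 0.0, 93.0]
ft_force: [-5.4, -2.0, 17.0]
finger_gap: 0.0
grip_force: 8.9
```

```bash
python3 -m handwheel '[[0,0,0,0,0,0,0],[0,0,0,0,0,0,0],[0,0,-0.01,0,0,0,0],[0,0,-0.012,0,0,0,0],[0.025,-0.001,0,0,0,0,0],[0.024,-0.001,0,0,0,0,0],[0,0,0,0,0,0,0],[0,0,0,0,0,0,0]]'
python3 -m handwheel '[[0,0,0.008,0,0,0,0],[0,0,0.006,0,0,0,0],[0,0,0,0,0,0,0],[0,0,0.003,0,0,0,0],[0,0,0,0,0,0,0]]'
python3 -m handwheel '[[0,0,0.002,0,0,0,0],[0,0,0,0,0,0,0]]'
python3 -m handwheel '[[0,0,0.001,0,0,0,0],[0,0,0,0,0,0,0]]'
python3 -m handwheel '[[0,0,0.001,0,0,0,0],[0,0,0,0,0,0,0]]'
```

```text
time: 10.72
tool_pos: [417.3, 186.1, 77.0]
tcp_rot: [-180.0, 0.0, 93.1]
ft_force: [-0.2, -0.2, -0.3]
finger_gap: 0.1
grip_force: 0.0
time: 11.13
tool_pos: [417.6, 184.8, 59.7]
tcp_rot: [-179.9, 0.0, 93.0]
ft_force: [-1.3, -2.0, 2.8]
finger_gap: -0.2
grip_force: 1.3
time: 11.3
tool_pos: [417.9, 185.1, 58.2]
tcp_rot: [-180.0, 0.0, 93.0]
ft_force: [-0.6, -2.9, 2.8]
finger_gap: 0.1
grip_force: 1.6
time: 11.47
tool_pos: [417.9, 185.3, 57.3]
tcp_rot: [180.0, 0.0, 93.0]
ft_force: [-1.4, -2.2, 2.9]
finger_gap: -0.1
grip_force: 1.8
time: 11.63
tool_pos: [418.1, 185.4, 57.0]
tcp_rot: [180.0, 0.0, 93.0]
ft_force: [-3.4, -4.7, 7.9]
finger_gap: 0.3
grip_force: 4.4
```

```bash
python3 -m handwheel '[[0,0,0.001,0,0,0,0],[0,0,0,0,0,0,0]]'
python3 -m handwheel '[[0,0,0,0,0,0,0],[0,0,-0.02,0,0,0,0],[0,0,-0.036,0,0,0,0],[0,0,-0.036,0,0,0,0],[0,0,-0.036,0,0,0,0],[0,0,-0.036,0,0,0,0],[0,0,-0.036,0,0,0,0.06],[0,0,0,0,0,0,0.06]]'
python3 -m handwheel '[[-0.0232,0.0296,0,0,0,0,0.06],[-0.0232,0.0296,0,0,0,0,0.06],[-0.0232,0.0296,0,0,0,0,0.06],[-0.0232,0.0296,0,0,0,0,0.06],[-0.0232,0.0296,0,0,0,0,0.06],[-0.0232,0.0296,0,0,0,0,0.06],[-0.0232,0.0296,0,0,0,0,0.06],[-0.0232,0.0296,0,0,0,0,0.06]]'
python3 -m handwheel '[[0,0,0,0,0,7.1,0.06],[0,0,0,0,0,7.1,0.06],[0,0,0,0,0,7.1,0.06],[0,0,0,0,0,7.1,0.06],[0,0,0,0,0,7.1,0.06],[0,0,0,0,0,7.1,0.06],[0,0,0,0,0,7.1,0.06],[0,0,0,0,0,7.1,0.06]]'
python3 -m handwheel '[[0,0,0,0,0,7.1,0.06],[0,0,0,0,0,7.1,0.06],[0,0,0,0,0,7.1,0.06],[0,0,0,0,0,7.1,0.06],[0,0,0,0,0,4,0.06],[0,0,0,0,0,0,0.06],[0,0,0,0,0,0,0.06]]'
python3 go.py 664.5 12 250 94
python3 - <<'E'
from w import *
s=r.sense(); p,d=r.snapshot("wrist"); np.savez("w4.npz",p=p,d=d,pos=s["tool_pos"],rot=s["tcp_rot"])
cv2.imwrite("pics/w4.png",p)
E
```

```text
time: 11.8
tool_pos: [418.2, 185.4, 56.7]
tcp_rot: [180.0, 0.0, 93.0]
ft_force: [-7.5, -5.6, 18.6]
finger_gap: 0.0
grip_force: 9.1
time: 12.47
tool_pos: [421.0, 186.8, 263.7]
tcp_rot: [179.3, -0.2, 93.0]
ft_force: [0.8, 0.6, 1.1]
finger_gap: 23.1
grip_force: 0.0
time: 13.13
tool_pos: [665.4, 11.6, 254.3]
tcp_rot: [-180.0, -0.0, 93.0]
ft_force: [-0.0, 1.3, 0.2]
finger_gap: 60.0
grip_force: 0.0
time: 13.8
tool_pos: [664.1, 12.9, 254.4]
tcp_rot: [-180.0, 0.0, 35.9]
ft_force: [0.0, 0.3, -0.2]
finger_gap: 60.2
grip_force: 0.0
time: 14.38
tool_pos: [664.0, 12.8, 254.6]
tcp_rot: [-180.0, 0.0, 4.0]
ft_force: [0.0, -0.4, 0.4]
finger_gap: 60.0
grip_force: 0.0
turn [4.0000e-02 3.0000e-02 1.7997e+02] shift after turning [-0.0004 -0.0008  0.0046]
turn [-0.02  0.03 -0.03] shift after turning [0.0004 0.0008 0.0046]
shift now-axes [0.0004 0.0008 0.0046] t 14.3833 tcp [664.   12.8 254.6] [-1.7998e+02  3.0000e-02  3.9700e+00] q [-3.3 17.3 73.5  0.  89.2 82.7] gap 60.00653388662936 F [ 0.  -0.4  0.4]
[[0.998, 0.069, -0.0], [0.069, -0.998, 0.0], [-0.0, -0.0, -1.0]]
```

View pics/w4.png

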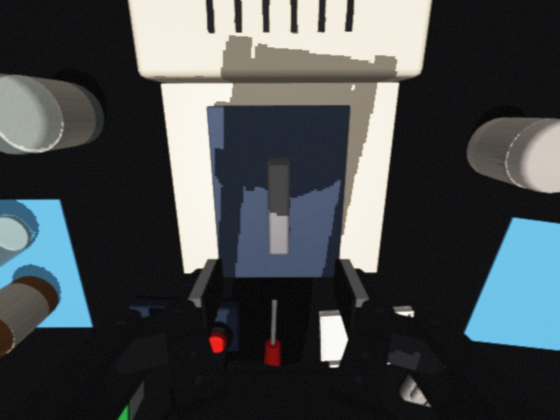

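The view shows the bar from (279,158) to (279,254), centred between the fingers (middle about 280), and the cover from (208,106) to (350,276).

Run:
```python
from w import *
W=np.load("w4.npz"); print(wray(W["pos"],W["rot"],[[279,158],[279,254],[269,200],[290,200]],149).round(1), "cover", wray(W["pos"],W["rot"],[[208,106],[350,106],[216,277],[341,277]],113).round(1))
g=W["p"][[175,235],258:302].max(2); print(g.tolist())
```

```text
[[711.3  14.  149. ]
 [627.7   8.1 149. ]
 [676.4  19.8 149. ]
 [677.6   2.6 149. ]] cover [[745.7  77.3 113. ]
 [754.2 -44.  113. ]
 [577.6  70.4 113. ]
 [586.8 -59.7 113. ]]
[[52, 51, 52, 50, 49, 53, 51, 53, 50, 54, 58, 65, 73, 71, 75, 73, 72, 71, 70, 71, 71, 69, 74, 72, 73, 72, 72, 74, 71, 67, 61, 53, 49, 46, 52, 50, 50, 51, 51, 50, 52, 51, 52, 49], [116, 114, 115, 112, 116, 115, 114, 114, 113, 113, 109, 115, 139, 155, 164, 166, 165, 166, 165, 164, 161, 165, 163, 163, 164, 164, 161, 157, 145, 127, 101, 99, 110, 113, 115, 115, 113, 113, 117, 115, 114, 115, 115, 115]]
```

```bash
python3 -m handwheel '[[0.002,0.0017,0.03,0,0,0,0.06],[0,0,0.03,0,0,0,0.06],[0,0,0.025,0,0,0,0.06],[0,0,0.015,0,0,0,0.06],[0,0,0.011,0,0,0,0.06],[0,0,0,0,0,0,0.06],[0,0,0,0,0,0,0.06]]' 60
python3 go.py 666 11.2 143 94
python3 -m handwheel '[[0,0,0,0,0,0,0.01],[0,0,0,0,0,0,0.01],[0,0,0,0,0,0,0.01],[0,0,0,0,0,0,0.01],[0,0,0,0,0,0,0.01],[0,0,0,0,0,0,0.01],[0,0,0,0,0,0,0.01],[0,0,0,0,0,0,0.01]]' 60
```

```text
time: 15.02
tool_pos: [666.1, 11.1, 144.3]
tcp_rot: [-180.0, 0.0, 3.9]
ft_force: [1.1, 0.4, 0.6]
finger_gap: 59.9
grip_force: 0.0
turn [5.0000e-02 1.0000e-02 1.7987e+02] shift after turning [0.0001 0.0001 0.0013]
turn [-0.01  0.03 -0.13] shift after turning [-0.0001 -0.0001  0.0013]
shift now-axes [-0.0001 -0.0001  0.0013] t 15.0167 tcp [666.1  11.1 144.3] [-1.7999e+02  3.0000e-02  3.8700e+00] q [-3.5 21.4 80.2  0.  78.4 82.7] gap 59.88854745984046 F [1.1 0.4 0.6]
[[0.998, 0.068, -0.001], [0.068, -0.998, 0.0], [-0.001, -0.0, -1.0]]
time: 15.68
tool_pos: [667.2, 11.1, 146.2]
tcp_rot: [180.0, -0.2, 3.8]
ft_force: [-1.3, 1.2, 6.0]
finger_gap: 16.6
grip_force: 59.8
```

```bash
python3 -m handwheel '[[0,0,-0.003,0,0,0,0.01],[0,0,-0.006,0,0,0,0.01],[0,0,-0.01,0,0,0,0.01],[0,0,0,0,0,0,0.01]]'
python3 -m handwheel '[[0,0,-0.015,0,0,0,0.01],[0,0,-0.025,0,0,0,0.01],[0,0,-0.03,0,0,0,0.01],[0,0,-0.02,0,0,0,0.01],[0,0,-0.01,0,0,0,0.01],[0,0,0,0,0,0,0.01],[0,0,0,0,0,0,0.01]]'
python3 go.py 521 -388 250 86.3
python3 - <<'E'
from w import *
s=r.sense(); p,d=r.snapshot("wrist"); np.savez("w5.npz",p=p,d=d,pos=s["tool_pos"],rot=s["tcp_rot"])
cv2.imwrite("pics/w5.png",p)
E
```

```text
time: 16.02
tool_pos: [667.0, 11.0, 165.7]
tcp_rot: [180.0, -0.1, 3.8]
ft_force: [1.5, 0.5, -2.4]
finger_gap: 17.2
grip_force: 58.7
time: 16.6
tool_pos: [666.2, 11.0, 262.9]
tcp_rot: [180.0, -0.0, 3.8]
ft_force: [-0.1, 0.1, -4.6]
finger_gap: 17.1
grip_force: 59.0
turn [ 2.0000e-02  0.0000e+00 -1.7249e+02] shift after turning [ 0.1192 -0.4075  0.0129]
turn [ 0.   -0.01  7.51] shift after turning [-0.1192  0.4075  0.0129]
shift now-axes [-0.1714  0.3885  0.0129] t 16.6 tcp [666.2  11.  262.9] [ 1.80e+02 -1.00e-02  3.81e+00] q [-3.5 17.5 72.5 -0.  90.  82.7] gap 17.078927148635955 F [-0.1  0.1 -4.6]
[[0.998, 0.066, 0.0], [0.066, -0.998, -0.0], [0.0, 0.0, -1.0]]
```

View pics/w5.png

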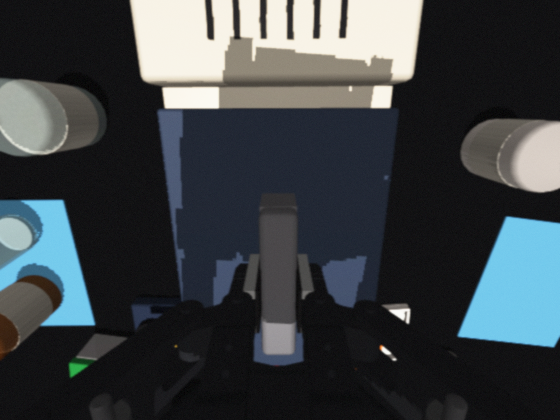

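The wrist view shows the cover held level and symmetric, with its far corners at (160,109) and (397,109). I'll check from these where it sits in the hand.

Run:
```python
from w import *
print(wray(np.zeros(3),[180,0,0],[[160,109],[397,109],[183,305],[376,305]],-33).round(1))
```

```text
[[ 83.3  58.4 -33. ]
 [ 83.3 -61.6 -33. ]
 [-34.9  59.3 -33. ]
 [-34.8 -63.9 -33. ]]
```

```bash
python3 -m handwheel '[[-0.0143,0.0324,0,0,0,0,0.01],[-0.0143,0.0324,0,0,0,0,0.01],[-0.0143,0.0324,0,0,0,0,0.01],[-0.0143,0.0324,0,0,0,0,0.01],[-0.0143,0.0324,0,0,0,0,0.01],[-0.0143,0.0324,0,0,0,0,0.01],[-0.0143,0.0324,0,0,0,0,0.01],[-0.0143,0.0324,0,0,0,0,0.01]]'
python3 -m handwheel '[[-0.0143,0.0324,0,0,0,0,0.01],[-0.0143,0.0324,0,0,0,0,0.01],[-0.0143,0.0324,0,0,0,0,0.01],[-0.0143,0.0324,0,0,0,0,0.01],[0,0,0,0,0,4,0.01],[0,0,0,0,0,3.5,0.01],[0,0,0,0,0,0,0.01],[0,0,0,0,0,0,0.01]]'
python3 go.py 521 -388 66 86.3
python3 - <<'E'
from w import *
s=r.sense(); p,d=r.snapshot("wrist"); np.savez("w6.npz",p=p,d=d,pos=s["tool_pos"],rot=s["tcp_rot"])
cv2.imwrite("pics/w6.png",p)
E
```

```text
time: 17.32
tool_pos: [567.4, -256.1, 260.3]
tcp_rot: [-179.9, 0.2, 3.8]
ft_force: [0.8, 0.1, -3.9]
finger_gap: 16.4
grip_force: 59.2
time: 17.98
tool_pos: [520.1, -387.8, 260.9]
tcp_rot: [-179.9, 0.2, -3.6]
ft_force: [0.6, -0.6, -3.5]
finger_gap: 17.0
grip_force: 59.5
turn [  -0.25   -0.21 -179.89] shift after turning [-9.000e-04 -1.000e-04  1.949e-01]
turn [-0.13  0.16  0.11] shift after turning [9.000e-04 1.000e-04 1.949e-01]
shift now-axes [0.0015 0.0006 0.1949] t 17.9833 tcp [ 520.1 -387.8  260.9] [-1.7987e+02  1.6000e-01 -3.5900e+00] q [-41.2  15.   75.7   0.   89.5  52.4] gap 17.019333241527985 F [ 0.6 -0.6 -3.5]
[[0.998, -0.063, -0.003], [-0.063, -0.998, 0.002], [-0.003, -0.002, -1.0]]
```

View pics/w6.png

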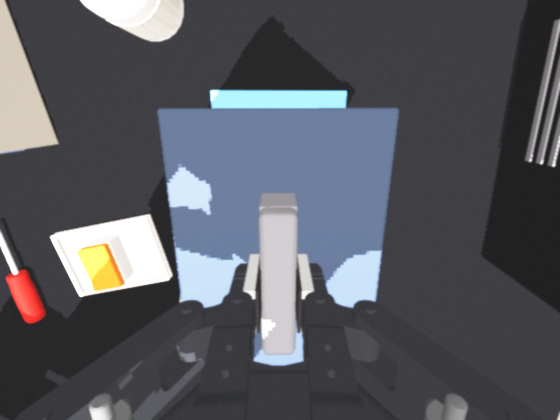

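The wrist view shows the mat's far edge (211,91) to (346,91) parallel to the cover's (160,109) to (397,109), and both are centred at column 278. I'll lower it.

```bash
python3 -m handwheel '[[0.001,0.0005,0.02,0,0,0,0.01],[0,0,0.035,0,0,0,0.01],[0,0,0.035,0,0,0,0.01],[0,0,0.035,0,0,0,0.01],[0,0,0.03,0,0,0,0.01],[0,0,0.02,0,0,0,0.01],[0,0,0.008,0,0,0,0.01],[0,0,0,0,0,0,0.01]]'
python3 -m handwheel '[[0,0,0.005,0,0,0,0.01],[0,0,0,0,0,0,0.01]]'
python3 -m handwheel '[[0,0,0.002,0,0,0,0.01],[0,0,0,0,0,0,0.01]]'
python3 -m handwheel '[[0,0,0.002,0,0,0,0.01],[0,0,0,0,0,0,0.01]]'
```

```text
time: 18.7
tool_pos: [520.3, -386.8, 76.9]
tcp_rot: [-179.8, 0.3, -3.6]
ft_force: [-0.4, 0.4, -4.1]
finger_gap: 16.3
grip_force: 59.5
time: 18.87
tool_pos: [522.8, -389.5, 76.7]
tcp_rot: [179.9, -0.1, -3.6]
ft_force: [-1.0, 0.3, -3.7]
finger_gap: 16.8
grip_force: 59.5
time: 19.03
tool_pos: [522.6, -389.5, 74.8]
tcp_rot: [179.9, -0.1, -3.7]
ft_force: [-0.5, -0.3, -3.6]
finger_gap: 16.9
grip_force: 59.5
time: 19.2
tool_pos: [522.0, -389.1, 71.7]
tcp_rot: [180.0, -0.0, -3.7]
ft_force: [-0.7, 0.6, -4.1]
finger_gap: 16.6
grip_force: 59.5
```

```bash
python3 -m handwheel '[[0,0,0.003,0,0,0,0.01],[0,0,0,0,0,0,0.01]]'
python3 -m handwheel '[[0,0,0.002,0,0,0,0.01],[0,0,0,0,0,0,0.01]]'
python3 -m handwheel '[[0,0,0.001,0,0,0,0.01],[0,0,0,0,0,0,0.01]]'
python3 -m handwheel '[[0,0,0.001,0,0,0,0.01],[0,0,0,0,0,0,0.01]]'
```

```text
time: 19.37
tool_pos: [521.5, -388.8, 67.8]
tcp_rot: [-180.0, 0.0, -3.7]
ft_force: [-0.3, 0.4, -3.4]
finger_gap: 16.4
grip_force: 59.6
time: 19.53
tool_pos: [521.5, -388.7, 65.8]
tcp_rot: [-180.0, 0.0, -3.7]
ft_force: [-0.3, 0.6, -4.4]
finger_gap: 17.0
grip_force: 59.6
time: 19.7
tool_pos: [521.8, -388.9, 65.3]
tcp_rot: [180.0, -0.0, -3.7]
ft_force: [0.2, 0.9, -3.9]
finger_gap: 16.6
grip_force: 59.7
time: 19.87
tool_pos: [521.9, -389.0, 65.2]
tcp_rot: [180.0, -0.0, -3.7]
ft_force: [-3.7, 3.3, 3.7]
finger_gap: 17.0
grip_force: 60.5
```

```bash
python3 -m handwheel '[[0,0,0.0005,0,0,0,0.01],[0,0,0,0,0,0,0.025],[0,0,0,0,0,0,0.04],[0,0,0,0,0,0,0.05],[0,0,0,0,0,0,0.05],[0,0,0,0,0,0,0.05]]'
python3 -m handwheel '[[0,0,-0.01,0,0,0,0.05],[0,0,-0.03,0,0,0,0.05],[0,0,-0.04,0,0,0,0.05],[0,0,-0.04,0,0,0,0.05],[0,0,-0.04,0,0,0,0.05],[0,0,-0.03,0,0,0,0.05],[0,0,0,0,0,0,0.05],[0,0,0,0,0,0,0.05]]'
python3 -m handwheel '[[-0.03,-0.03,0,0,0,0,0.05],[-0.03,-0.03,0,0,0,0,0.05],[-0.03,-0.03,0,0,0,0,0.05],[0,0,0,0,0,0,0.05],[0,0,0,0,0,0,0.05]]'
python3 - <<'E'
from w import *
s=r.sense(); p,d=r.snapshot("wrist"); np.savez("w7.npz",p=p,d=d,pos=s["tool_pos"],rot=s["tcp_rot"])
q,d=r.snapshot("scene"); cv2.imwrite("pics/w7.png",cv2.resize(np.hstack([p,q]),(800,300),interpolation=cv2.INTER_AREA))
E
```

```text
time: 20.37
tool_pos: [521.8, -389.0, 63.8]
tcp_rot: [180.0, -0.0, -3.7]
ft_force: [-0.1, 0.4, 0.2]
finger_gap: 50.2
grip_force: 0.0
time: 21.03
tool_pos: [523.1, -390.0, 258.4]
tcp_rot: [179.8, -0.3, -3.7]
ft_force: [-0.2, 0.1, -0.4]
finger_gap: 50.5
grip_force: 0.0
time: 21.45
tool_pos: [437.1, -292.6, 251.7]
tcp_rot: [-179.9, 0.2, -3.6]
ft_force: [0.8, 0.6, -0.2]
finger_gap: 49.7
grip_force: 0.0
```

View pics/w7.png

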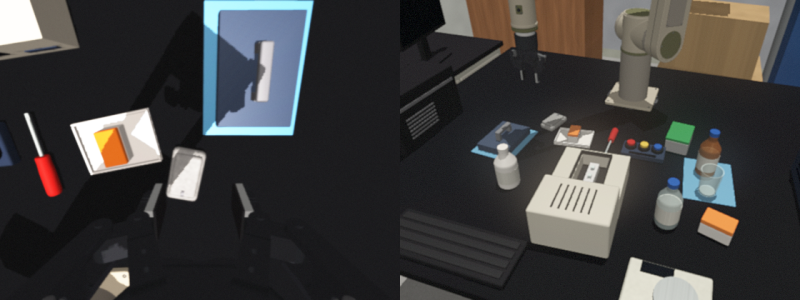

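The cover lies handle up inside the blue mat, at (262,70) in the left half. The box is in the tray at (112,145), the sample well is open, and the bystanders are where they were. Nothing is being touched, so I'm handing in.

```bash
python3 -c "from bench import r; print(r.hand_in())"
```

```text
the job is handed in; nothing more can be done
None
```

I handed the job in at about 21.5 s: the cell box stands upright in the tray, the yellow key and then the blue were pressed to their stops (red untouched), and the cover lies handle up within the free mat's edges.

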